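# Load an empty reel on the bench winder

### The arm

A 6-joint arm with a two-finger parallel gripper is mounted at the origin on a cart in front of the work surface, level with it; the furniture and walls round the work are solid. World frame = base frame: x ahead of the robot, y to its left, z up, the work surface at z = 0. Lengths are in m, angles in rad, forces in N, time in s.
With the tool pointing down it reaches from about 0.425 to 1.125 m from the base axis. Payload 14.9 kg.
Tool frame: the origin (TCP) lies at the very end of the fingers, on their centre line; the grasp point (between the pads) lies 19 mm behind it (tcp_to_grasp is the z of the grasp point in the tool frame, in m); z points along the fingers, y is the direction in which the jaws open and shut (so a half turn about z gives the same grasp; the last joint's range is limited). The gripper opens to 91 mm and grips with 3 to 60 N. Pads are 32 mm wide; open, the fingers measure 118 mm over their backs; the gripper's body (76 mm by 178 mm) begins 60 mm behind the grasp point.
Start: joints at [1.277, 0.379, 1.734, -0, 1.028, -0.033], TCP at [0.181, 0.676, 0.214] pointing down, gripper open.
Joint ranges: [-2.77, 2.77], [-0.74, 2.19], [0, 2.66], [-1.06, 4.2], [0.31, 2.87], [-3.08, 3.08]. Speed limits (rad/s): [1.89, 1.89, 2.39, 3.14, 3.14, 3.14].

### API

Orientations are given as a unit quaternion [w, x, y, z].
In Python, from station import observe, get_image, get_calibration, hand_in, tcp_to_grasp gives the robot as it stands.
- The arm moves only by the tool move_arm, never from a script. Its argument "moves" is a list of rows, each a list of 7 numbers: the shift along the tool's x, y, z as a fraction of full scale, then the turn, a rotation vector about the tool's x, y, z as a fraction of full scale, then the gripper command: -1 is shut, 1 is fully open, values between are in proportion. In form: [[tx, ty, tz, wx, wy, wz, fingers], ...]. A call has 1 to 20 rows; each row shifts and turns the commanded pose from where the row before left it, along the tool's axes as they then stand; what a row does not reach is not made up. Full scale, the value 1, is 1000 mm for a shift and 90 degrees for a turn. A row lasts 1/10 s, in which the tool goes at most 50 mm and 8.59 degrees, less where a joint would pass 70% of its speed; a pose out of reach is approached as far as the arm can. A call with a number of a shift or a turn outside -1 to 1 is refused whole. A call with a gripper value outside its range is refused whole. The fingers move at their own pace and stop on an object; "newtons" is the grip in N (left out, the last holds). Time passes only in rows, so rows that do not move let the fingers close. It gives the time, the measured TCP pose, the force and the opening at its end, in the units of the state.
- observe(): the state, without advancing time (a new reading comes with each control period).
- get_image(name): name is "scene" or "top" or "wrist"; returns the picture (400x640x3 uint8, red, green, blue); there is no depth.
- get_calibration(name): a dict with "K" (3x3 intrinsics, pixels), "R" (3x3) and "t" (3): a world point X has camera coordinates R X + t. Camera axes: x right, y down, z forward; pixel columns grow to the right and rows downward; lengths in m; the calibration is good to about 2 mm. A picture is of the moment at which its call begins: read the wrist's pose just before it. get_calibration takes no time and is no camera call; for the wrist camera it gives the pose at the moment of the call.
- hand_in(): hands the job in, once; it reports no verdict.
The state is a dict: "t": time; "joint_positions": joint angles; "qd": joint speeds; "joint_efforts": joint torques, N m; "tcp_pos": TCP position; "tool_rot": TCP orientation; "ft_force": force on the tool from outside, world axes, zero at the start; "wrist_torque": the same for the moment, N m; "opening": opening from 0.0 (shut) to 1.0 (fully open).
Only numpy, scipy, OpenCV 4.12 (cv2) and the standard library are available. Lean on these libraries where they do the work, as an engineer would, in place of code of your own. Each camera call takes 0.05 s, during which the arm holds its last target. There are 200 camera calls.

### The job

Put the empty orange reel on the upright spindle of the grey bench winder and turn it until the drive pin drops into one of its slots, so that the reel sits fully home, flat on the drive plate. Then slip the brass cap over the end of the spindle so that it rests on the reel, let go, and leave the tape, the spanner and the mouse where they are.

Things in the scene. Friction and masses are not known exactly. Their poses are not given: they have to be found in the camera images.
- winder: Bench winder: fixed grey box 170 x 120 x 55 mm, black control panel at its front (-x). Origin at table height under the spindle's axis; the box reaches 65 mm to the front of it, 105 mm to the back, 60 mm to each side. A white wire-guide eyelet stands on it 88 mm behind the axis, its top 112 mm above the table. On top: a round aluminium drive plate, 54 mm across, with an upright steel spindle.
- winder_seat (a point): Centre of the drive plate's upper face, 67 mm above the table, on the spindle's axis (z). Does not turn with the plate. A drive pin, 5 mm thick, 7 mm high, bevelled end, stands on the plate 19 mm from the axis. The plate has stopped at any angle, which is not measured: see the pin or feel for it. A geared motor holds the plate; it turns only with more than about 0.4 N m.
- spindle_tip (a point): Top of the steel spindle, on its axis, 60 mm above the drive plate's face. The spindle is 12 mm thick; its top 8 mm taper to 6 mm.
- reel_center (a point): Empty orange plastic reel, about 90 g, standing on a flange, same both ways up: 46 mm high, flanges 58 mm across and 6 mm thick, barrel 28 mm thick, bore 14 mm right through. The point is on its axis (z), half-way up. With a slot over the pin it goes down flat on the plate: this point 23 mm above winder_seat, 14 mm of spindle above the reel. Else it stays up on the pin, 7 mm higher.
- reel_slot (a point): Middle of one drive slot, at the reel's underside, 19 mm from its axis. Each flange has three such slots, 120 degrees apart, the upper ones right above the lower; each is 8 mm wide radially and about 9 mm (27 degrees) along the circle. A slot goes over the drive pin when it is within about 6 degrees of it.
- cap_center (a point): Brass hold-down cap, a plain knurled cylinder 30 mm across and 40 mm high, 140 g, standing on the table with its hole downwards: a blind bore 14 mm wide and 20 mm deep in the underside. It holds the reel down on the pin. This point is on its axis, half-way up (20 mm above its underside). In place, its underside rests on top of the reel, this point 66 mm above winder_seat.
- tape_center (a point): Roll of black tape, 59 mm across and 19 mm high, lying flat on the table in front of the winder; a bystander. The point is its centre.
- spanner: Steel spanner, 154 mm long, 29 mm wide, 7 mm thick, lying on the table along the front edge, left; a bystander. Origin: middle of its underside.
- mouse: White and red computer mouse, 110 x 62 x 45 mm, on the table at the front right; a bystander. Origin: middle of its underside.
- indicator: Fixed grey-white weighing indicator, a tall box on the right of the table, to be kept clear of: about 260 mm deep, 340 mm wide and 312 mm high, with a signal lamp column up to 650 mm at its far left corner. Origin: middle of its underside; its display looks to -x.

How it is judged:
By the outcome, as a careful person would: the job done as asked, in the order asked, and still so for the second after the job is handed in, with the robot touching nothing.
It also fails if it takes over 72 s, if anything falls off the work surface, if the arm or the gripper's body presses on something with over 40 N, if the wrist force passes 120 N, or if a joint passes its speed limit or range.

## Working session

There is one attempt and no reset: what is moved stays moved. The work goes in short steps, Python scripts to look and compute and a tool call to move; the robot and the scene stay as the last step left them, time stands still between calls to the robot, and variables do not carry over. Pictures are saved under pics/ and viewed, about 8 in all and at most 12, crops included, and the job is handed in when it is done.

Besides the shell and the picture viewer there is one more tool, called after ">>>" as name(argument=value, ...) on one line, values as JSON. move_arm: Moves the arm, as the interface text tells. Its arguments: {"type":"object","properties":{"moves":{"type":"array","items":{"type":"array","items":{"type":"number"}}},"newtons":{"type":"number"}},"required":["moves"]}

```bash
mkdir -p pics; cat > h.py <<'E'
import numpy as np, cv2
from station import *
def snap(n,f):
    im=get_image(n); cv2.imwrite('pics/'+f,cv2.cvtColor(im,cv2.COLOR_RGB2BGR)); return im
def ray(c,u,v):
    d=c['R'].T@np.linalg.inv(c['K'])@[u,v,1]; return -c['R'].T@c['t'],d
def onz(c,u,v,z):
    o,d=ray(c,u,v); return o+d*(z-o[2])/d[2]
def proj(c,X):
    p=c['K']@(c['R']@np.array(X)+c['t']); return p[:2]/p[2]
E
python3 - <<'E'
from h import *
a=snap('scene','s1.png');b=snap('top','t1.png')
print(observe(),tcp_to_grasp)
for n in('scene','top','wrist'):
    c=get_calibration(n);print(n,c['K'].tolist(),(-c['R'].T@c['t']).round(3),c['R'].round(3).tolist())
E
```

```text
{'t': 0.1, 'joint_positions': array([ 1.27673400e+00,  3.79352902e-01,  1.73469266e+00, -3.06843485e-05,
        1.02850486e+00, -3.32737867e-02]), 'qd': array([-0.00047887,  0.00115569, -0.00211636, -0.00057463, -0.00113499,
       -0.00164306]), 'joint_efforts': array([ 1.04495070e-03, -7.65037036e+01, -4.35301602e+01,  6.51326473e-02,
        3.97798559e-02, -1.20680340e-05]), 'tcp_pos': array([0.18038593, 0.67600729, 0.21337082]), 'tool_rot': array([-6.50666156e-05,  1.30017206e-01,  9.91511622e-01, -4.74623085e-04]), 'ft_force': array([-0.3152401 ,  0.43454907,  0.18993307]), 'wrist_torque': array([-0.02451496, -0.01137587,  0.04698081]), 'opening': 1.0018342001685354} -0.0188
scene [[394.3682268086259, 0.0, 319.67135252606107], [0.0, 394.3682268086259, 198.75842152498015], [0.0, 0.0, 1.0]] [-0.124  0.705  0.587] [[-0.737, -0.676, 0.003], [-0.316, 0.34, -0.886], [0.598, -0.654, -0.464]]
top [[514.491945672776, 0.0, 322.9980411552132], [0.0, 514.491945672776, 201.58772538965238], [0.0, 0.0, 1.0]] [0.247 0.062 1.454] [[0.02, -1.0, 0.012], [-0.981, -0.022, -0.195], [0.195, -0.007, -0.981]]
wrist [[323.0559104779382, 0.0, 318.4890171996279], [0.0, 323.0559104779382, 201.20643511387826], [0.0, 0.0, 1.0]] [0.111 0.695 0.385] [[0.258, 0.966, -0.0], [0.934, -0.249, 0.257], [0.248, -0.067, -0.966]]
```

View pics/s1.png

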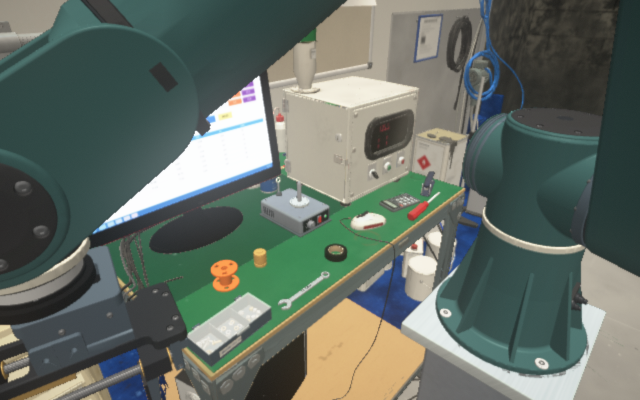

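View pics/t1.png

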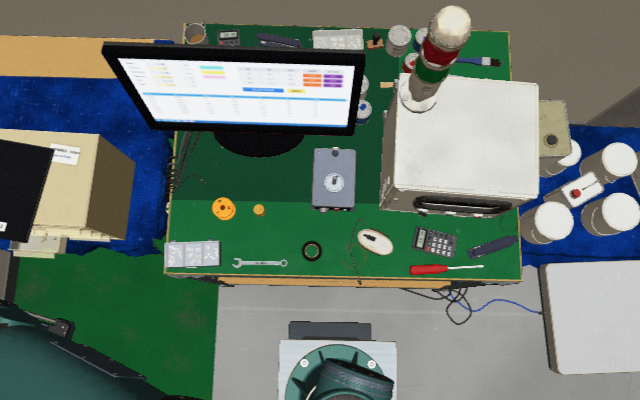

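The top view shows the reel at (223,208), the cap at (259,210), the drive plate at (333,182) and the tape at (312,250). The scene view shows the same objects, with the reel at (225,275), the cap at (260,257) and the spindle at (298,190). Next I'll measure them.

```bash
python3 - <<'E'
from h import *
a=cv2.imread('pics/t1.png');c=get_calibration('top');s=cv2.imread('pics/s1.png');cs=get_calibration('scene')
hsv=cv2.cvtColor(a,cv2.COLOR_BGR2HSV)
def blob(im,x0,y0,x1,y1,lo,hi):
    h=cv2.cvtColor(im[y0:y1,x0:x1],cv2.COLOR_BGR2HSV)
    m=cv2.inRange(h,lo,hi);n,l,st,ce=cv2.connectedComponentsWithStats(m)
    k=1+np.argmax(st[1:,4]);q=st[k];return (q[0]+x0+(q[2]-1)/2,q[1]+y0+(q[3]-1)/2),q,ce[k]+[x0,y0]
r=blob(a,200,190,245,230,(5,120,100),(22,255,255));print('reel',r,onz(c,*r[0],.046))
k=blob(a,247,198,272,222,(10,80,80),(35,255,255));print('cap',k,onz(c,*k[0],.04),onz(c,*k[2],.04),onz(c,*k[2],.02))
k=blob(s,245,240,275,275,(10,80,80),(35,255,255));print('cap scene',k,onz(cs,*k[2],.02))
k=blob(s,205,255,245,295,(3,120,100),(22,255,255));print('reel scene',k,onz(cs,*k[2],.023))
k=blob(a,320,168,346,196,(0,0,150),(180,60,255));print('plate',k,onz(c,*k[0],.067))
g=lambda im,x0,y0,x1,y1,f:cv2.resize(im[y0:y1,x0:x1],None,fx=f,fy=f,interpolation=cv2.INTER_CUBIC)
cv2.imwrite('pics/c1.png',np.hstack([g(a,198,140,358,230,5)[:, :],]) )
print('tape',onz(c,312,250,.019))
for p in[(313,149),(355,149),(355,209),(313,209)]: print(onz(c,*p,.055))
E
```

```text
reel ((np.float64(223.5), np.float64(208.0)), array([ 12,   7,  24,  23, 411], dtype=int32), array([223.47931873, 208.30170316])) [0.50221999 0.32743069 0.046     ]
cap ((np.float64(258.5), np.float64(210.0)), array([  6,   6,  12,  13, 116], dtype=int32), array([258.81896552, 209.71551724])) [0.4997857  0.23085666 0.04      ] [0.50061103 0.23000408 0.04      ] [0.50420412 0.23237672 0.02      ]
cap scene ((np.float64(259.5), np.float64(257.5)), array([  8,   8,  14,  20, 228], dtype=int32), array([259.43859649, 257.35087719])) [0.5074927  0.22862253 0.02      ]
reel scene ((np.float64(224.5), np.float64(275.5)), array([  5,   5,  30,  32, 736], dtype=int32), array([224.5923913 , 275.16168478])) [0.50947302 0.32772662 0.023     ]
plate ((np.float64(332.5), np.float64(181.5)), array([  0,   0,  26,  28, 678], dtype=int32), array([332.40855457, 181.36283186])) [0.57963825 0.02648451 0.067     ]
tape [0.39345246 0.07926933 0.019     ]
[0.67574025 0.08288439 0.055     ]
[ 0.67852447 -0.03601087  0.055     ]
[ 0.50576388 -0.03734723  0.055     ]
[0.50320981 0.07880411 0.055     ]
```

View pics/c1.png

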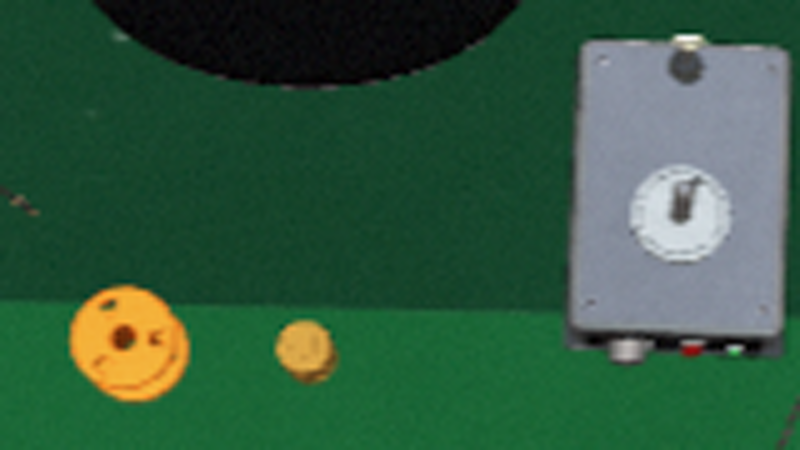

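>>> move_arm(moves=[[-0.031, -0.0195, 0.004, 0, 0, 0, 1], [-0.031, -0.0195, 0.004, 0, 0, 0, 1], [-0.031, -0.0195, 0.004, 0, 0, 0, 1], [-0.031, -0.0195, 0.004, 0, 0, 0, 1], [-0.031, -0.0195, 0.004, 0, 0, 0, 1], [-0.031, -0.0195, 0.004, 0, 0, 0, 1], [-0.031, -0.0195, 0.004, 0, 0, 0, 1], [-0.031, -0.0195, 0.004, 0, 0, 0, 1], [-0.031, -0.0195, 0.004, 0, 0, 0, 1], [-0.031, -0.0195, 0.004, 0, 0, 0, 1], [-0.031, -0.0195, 0.004, 0, 0, 0, 1], [-0.031, -0.0195, 0.004, 0, 0, 0, 1], [-0.031, -0.0195, 0.004, 0, 0, 0, 1], [0, 0, 0, 0, 0, 0, 1], [0, 0, 0, 0, 0, 0, 1]])

```text
t: 1.6
tcp_pos: [0.5046, 0.327, 0.1616]
tool_rot: [-0.0, 0.131, 0.991, -0.0]
ft_force: [-0.1, 0.5, -0.2]
opening: 1.0
```

```bash
cat >> h.py <<'E'
from scipy.spatial.transform import Rotation as Ro
def to(X):
    o=observe();R=Ro.from_quat(o['tool_rot'],scalar_first=True).as_matrix()
    yaw=np.degrees(np.arctan2(R[1,0],R[0,0]))
    print('t',o['t'],'tcp',o['tcp_pos'].round(4),'xyaw',yaw.round(2),'zax',R[:,2].round(4),'F',o['ft_force'].round(2),'T',o['wrist_torque'].round(3),'op',round(o['opening'],3),'j',o['joint_positions'].round(2))
    if X is not None: print('toolmove',(R.T@(np.array(X)-o['tcp_pos'])).round(4))
E
python3 - <<'E'
from h import *
to(None)
c=get_calibration('wrist');a=snap('wrist','w1.png')
print((-c['R'].T@c['t']).round(3))
h=cv2.cvtColor(a,cv2.COLOR_RGB2HSV);m=cv2.inRange(h,(5,120,100),(22,255,255))
n,l,st,ce=cv2.connectedComponentsWithStats(m);print([(s,q.round(1)) for s,q in zip(st[1:].tolist(),ce[1:]) if s[4]>100])
E
```

```text
t 1.6 tcp [0.5046 0.327  0.1616] xyaw 164.97 zax [-6.e-04 -2.e-04 -1.e+00] F [-0.1   0.51 -0.16] T [0.079 0.048 0.04 ] op 1.0 j [ 0.54  0.29  1.96  0.    0.89 -0.77]
[0.435 0.346 0.333]
[([288, 159, 64, 68, 1155], array([316.8, 201.9])), ([321, 170, 13, 14, 111], array([325.9, 176.7])), ([311, 188, 18, 18, 223], array([319.8, 196.8])), ([370, 326, 56, 14, 235], array([400. , 331.2]))]
```

View pics/w1.png

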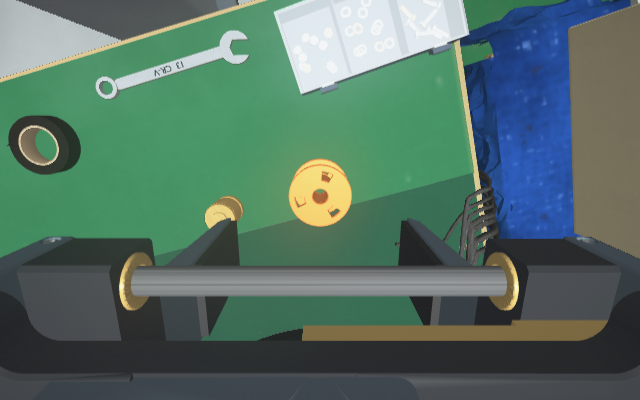

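The wrist view shows the reel's top flange at about (320,194), with slots near (327,177), (300,201) and (334,211). The cap is at (222,212).

```bash
python3 - <<'E'
from h import *
c=get_calibration('wrist');a=cv2.imread('pics/w1.png')
h=cv2.cvtColor(a,cv2.COLOR_BGR2HSV)
print(h[195,290:352].tolist()[::3])
top=cv2.inRange(h,(12,60,225),(30,255,255));top[:150]=0;top[240:]=0;top[:,:280]=0;top[:,360:]=0
cs,_=cv2.findContours(top,cv2.RETR_EXTERNAL,cv2.CHAIN_APPROX_NONE);k=max(cs,key=cv2.contourArea);e=cv2.fitEllipse(k)
hull=cv2.convexHull(k);print('ell',e,cv2.boundingRect(k))
def ctr(cx,cy,z):return onz(c,cx,cy,z)[:2]
P=np.array([ctr(*p,.046) for p in hull[:,0]]);(q,r)=cv2.minEnclosingCircle((P*1000).astype(np.float32));print('circle',q,r)
mask=np.zeros_like(top);cv2.drawContours(mask,[hull],-1,255,-1)
hole=mask&~top;hole=cv2.erode(mask,np.ones((7,7)))&hole
n,l,st,ce=cv2.connectedComponentsWithStats(hole)
C=np.array(q)/1000
for s,p in zip(st[1:],ce[1:]):
    if s[4]>15:
        X=ctr(*p,.046);d=X-C;print(s,p.round(1),X.round(4),'r',np.hypot(*d).round(4),'ang',np.degrees(np.arctan2(d[1],d[0])).round(1))
o=a[150:240,200:360];cv2.imwrite('pics/c2.png',cv2.resize(np.vstack([o,cv2.cvtColor(top,cv2.COLOR_GRAY2BGR)[150:240,200:360]]),None,fx=3.3,fy=3.3,interpolation=cv2.INTER_CUBIC))
# cap
m=cv2.inRange(h,(10,60,100),(35,255,255));m[:190]=0;m[235:]=0;m[:,:200]=0;m[:,245:]=0
x,y,w,hh=cv2.boundingRect(m);print('cap',x,y,w,hh)
E
```

```text
[[23, 133, 246], [23, 133, 246], [23, 132, 246], [23, 132, 246], [23, 132, 246], [23, 132, 246], [23, 131, 246], [21, 139, 246], [12, 164, 162], [12, 164, 168], [12, 164, 166], [12, 162, 164], [12, 162, 157], [23, 130, 247], [23, 130, 247], [23, 130, 247], [23, 129, 247], [23, 130, 247], [23, 130, 247], [23, 130, 247], [23, 130, 247]]
ell ((319.6905517578125, 192.86764526367188), (61.36735916137695, 66.2755355834961), 178.08433532714844) (289, 159, 63, 67)
circle (501.0744934082031, 330.2489929199219) 31.370943069458008
[322 172  11  10  61] [325.7 176.8] [0.4877 0.3391] r 0.016 ang 146.4
[312 189  16  15 181] [319.8 196. ] [0.5036 0.3294] r 0.0026 ang -18.9
[296 201  10   7  22] [299.4 204.2] [0.5062 0.3092] r 0.0217 ang -76.3
[328 208  12   9  51] [333.9 212.1] [0.5218 0.338 ] r 0.0222 ang 20.4
cap 205 196 39 33
```

View pics/c2.png

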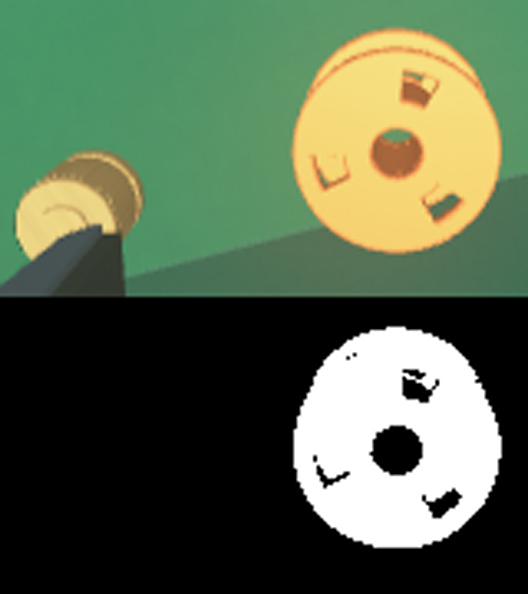

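```bash
python3 - <<'E'
from h import *
c=get_calibration('wrist')
f=lambda u,v,z:onz(c,200+u/3.3,150+v/3.3,z)[:2]
S=[f(419,87,.046),f(331,170,.046),f(442,203,.046)];B=f(397,153,.046);C=np.mean(S,0);print(B,C)
for s in S:
  for K in(B,C): print(s.round(4),np.hypot(*(s-K)).round(4),np.degrees(np.arctan2(*(s-K)[::-1])).round(1))
L=f(294,150,.046),f(500,150,.046),f(397,254,.046);print(L)
print('cap top',f(66,220,.04),f(65,222,.04))
to([.5045,.3285,.024])
E
```

```text
[0.50402024 0.32970879] [0.50429727 0.32972454]
[0.4876 0.3403] 0.0195 147.2
[0.4876 0.3403] 0.0197 147.6
[0.504  0.3107] 0.019 -90.1
[0.504  0.3107] 0.0191 -91.0
[0.5213 0.3382] 0.0192 26.2
[0.5213 0.3382] 0.019 26.5
(array([0.49579955, 0.30232402]), array([0.51058363, 0.3575371 ]), array([0.53266724, 0.32208561]))
cap top [0.50003122 0.23208482] [0.50052825 0.23160438]
t 1.65 tcp [0.5042 0.3276 0.1618] xyaw 165.03 zax [-5.e-04 -1.e-04 -1.e+00] F [-0.38  0.44  0.16] T [ 0.017 -0.037 -0.017] op 0.997 j [ 0.54  0.29  1.96  0.    0.89 -0.77]
toolmove [-1.000e-04  1.000e-03  1.378e-01]
```

>>> move_arm(moves=[[0.0005, 0.002, 0.02, 0, 0, 0, 1], [0, 0, 0.03, 0, 0, 0, 1], [0, 0, 0.03, 0, 0, 0, 1], [0, 0, 0.02, 0, 0, 0, 1], [0, 0, 0.02, 0, 0, 0, 1], [0, 0, 0.01, 0, 0, 0, 1], [0, 0, 0.01, 0, 0, 0, 1], [0, 0, 0, 0, 0, 0, 1], [0, 0, 0, 0, 0, 0, -1], [0, 0, 0, 0, 0, 0, -1], [0, 0, 0, 0, 0, 0, -1], [0, 0, 0, 0, 0, 0, -1], [0, 0, 0, 0, 0, 0, -1], [0, 0, 0, 0, 0, 0, -1], [0, 0, 0, 0, 0, 0, -1], [0, 0, 0, 0, 0, 0, -1]], newtons=15)

```text
t: 3.25
tcp_pos: [0.5047, 0.3296, 0.0222]
tool_rot: [0.0, 0.13, 0.992, 0.0]
ft_force: [-1.2, -1.4, 6.1]
opening: 0.623
```

```bash
python3 - <<'E'
from h import *
to([.58,.023,.22])
E
```

```text
t 3.25 tcp [0.5047 0.3296 0.0222] xyaw 165.05 zax [ 3.e-04  1.e-04 -1.e+00] F [-1.17 -1.42  6.12] T [-0.225  0.165 -0.004] op 0.623 j [ 0.54  0.51  1.98 -0.    0.65 -0.77]
toolmove [-0.1518 -0.2768 -0.1978]
```

>>> move_arm(moves=[[0, 0, -0.01, 0, 0, 0, -1], [0, 0, -0.02, 0, 0, 0, -1], [0, 0, -0.03, 0, 0, 0, -1], [0, 0, -0.04, 0, 0, 0, -1], [0, 0, -0.04, 0, 0, 0, -1], [0, 0, -0.03, 0, 0, 0, -1], [0, 0, -0.02, 0, 0, 0, -1], [-0.01, -0.015, -0.01, 0, 0, 0, -1], [-0.02, -0.029, 0, 0, 0, 0, -1], [-0.025, -0.036, 0, 0, 0, 0, -1], [-0.025, -0.036, 0, 0, 0, 0, -1], [-0.02, -0.029, 0, 0, 0, 0, -1], [-0.009, -0.012, 0, 0, 0, 0, -1], [0, 0, 0, 0, 0, 0, -1], [0, 0, 0, 0, 0, 0, -1], [0, 0, 0, 0, 0, 0, -1]])

```text
t: 4.85
tcp_pos: [0.569, 0.1506, 0.2218]
tool_rot: [-0.0, 0.13, 0.992, -0.0]
ft_force: [-0.5, -0.6, -0.6]
opening: 0.624
```

```bash
python3 - <<'E'
from h import *
to(None)
c=get_calibration('wrist');a=snap('wrist','w2.png');o=cv2.imread('pics/w2.png')
p=proj(c,[.578,.023,.067]);print(p,proj(c,[.578,.023,.127]))
s=cv2.resize(o[100:260,60:200],None,fx=3,fy=3,interpolation=cv2.INTER_CUBIC)
r=cv2.resize(o[100:400,180:460],None,fx=1.3,fy=1.6)
cv2.imwrite('pics/w2v.png',np.hstack([s,r]));print(s.shape)
E
```

```text
t 4.85 tcp [0.569  0.1506 0.2218] xyaw 165.11 zax [-4.e-04  0.e+00 -1.e+00] F [-0.48 -0.61 -0.55] T [ 0.042  0.027 -0.028] op 0.624 j [ 0.22  0.2   1.96  0.    0.99 -1.09]
[204.68981842 226.01541718] [181.69945086 248.39539229]
(480, 420, 3)
```

View pics/w2v.png

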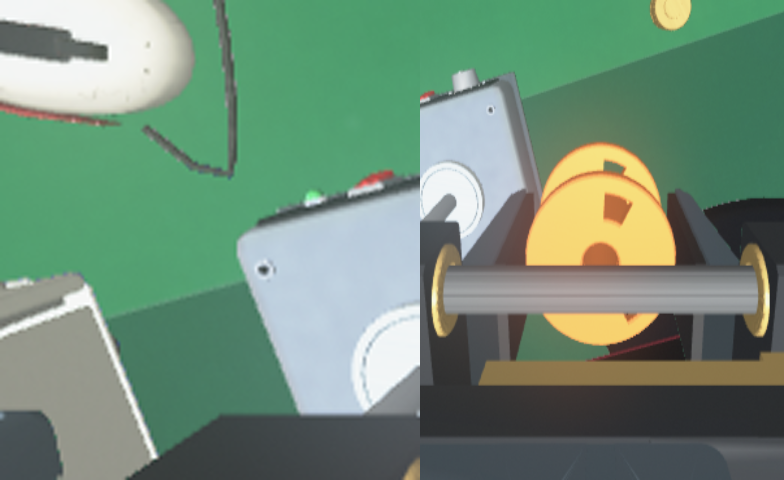

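The reel is firmly held. The plate is at the left edge, about (200,228), and the spindle hides its far side. I'll turn the camera to clear that view.

>>> move_arm(moves=[[-0.012, -0.015, 0, 0, 0, 0, -1], [-0.0126, -0.015, 0, 0, 0, 0, -1], [0, 0, 0, 0, 0, -0.07, -1], [0, 0, 0, 0, 0, -0.086, -1], [0, 0, 0, 0, 0, -0.086, -1], [0, 0, 0, 0, 0, -0.086, -1], [0, 0, 0, 0, 0, -0.086, -1], [0, 0, 0, 0, 0, -0.086, -1], [0, 0, 0, 0, 0, 0, -1], [0, 0, 0, 0, 0, 0, -1], [0, 0, 0, 0, 0, 0, -1]])

```text
t: 6.0
tcp_pos: [0.5853, 0.1148, 0.2219]
tool_rot: [-0.0, -0.258, 0.966, 0.0]
ft_force: [-0.8, 0.6, -0.9]
opening: 0.624
```

```bash
python3 - <<'E'
from h import *
to(None)
c=get_calibration('wrist');a=snap('wrist','w3.png');o=cv2.imread('pics/w3.png')
p=proj(c,[.578,.023,.067]);print(p,proj(c,[.578,.023,.127]))
x,y=int(p[0])-50,int(p[1])-60;print(x,y)
cv2.imwrite('pics/w3v.png',cv2.resize(o[y:y+120,x:x+150],None,fx=5,fy=5,interpolation=cv2.INTER_CUBIC))
E
```

```text
t 6.0 tcp [0.5853 0.1148 0.2219] xyaw -150.09 zax [-0. -0. -1.] F [-0.76  0.6  -0.94] T [ 0.077  0.009 -0.029] op 0.624 j [ 0.15  0.21  1.94  0.    0.99 -1.94]
[241.54220314 136.18247285] [224.59875858 140.83197079]
191 76
```

View pics/w3v.png

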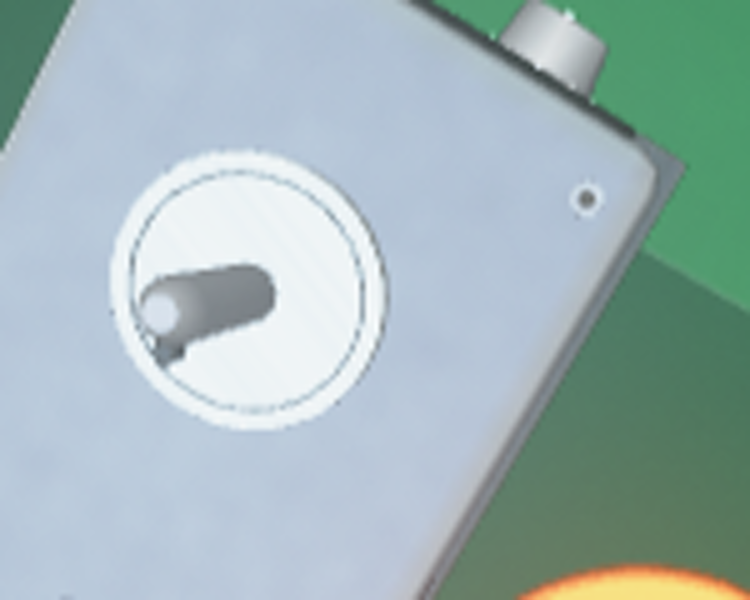

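The drive plate is centred at crop (248,291), the spindle tip is at (163,313), and the pin shows at about (170,352), partly behind the spindle. It agrees with the dark mark seen in the top view.

```bash
python3 - <<'E'
from h import *
c=get_calibration('wrist');f=lambda u,v,z:onz(c,191+u/5,76+v/5,z)[:2]
P=f(248,291,.067);T=f(163,313,.127);print('plate',P,f(248,291,.067),'tip',T)
for p in[(170,350),(175,350),(165,360)]:
  for z in(.069,.072):
    d=f(*p,z)-P;print(p,z,np.hypot(*d).round(4),np.degrees(np.arctan2(d[1],d[0])).round(1))
ct=get_calibration('top');g=lambda u,v,z:onz(ct,198+u/5,140+v/5,z)[:2]
A=g(680,213,.067);print('top plate',A)
for z in(.069,.073):
  d=g(700,181,z)-A;print('top pin',np.hypot(*d),np.degrees(np.arctan2(d[1],d[0])))
for e in(0,120,240):print(proj(c,[P[0]+.019*np.cos(np.radians(e-30)),P[1]+.019*np.sin(np.radians(e-30)),.072])*5-np.array([191,76])*5)
E
```

```text
plate [0.57681573 0.02121958] [0.57681573 0.02121958] tip [0.57687073 0.02141133]
(170, 350) 0.069 0.0194 -24.2
(170, 350) 0.072 0.0186 -23.3
(175, 350) 0.069 0.0186 -22.4
(175, 350) 0.072 0.0178 -21.4
(165, 360) 0.069 0.0215 -21.7
(165, 360) 0.072 0.0207 -20.9
top plate [0.57660218 0.02227888]
top pin 0.02096477872500367 -30.843815950832298
top pin 0.020030495518807798 -31.9581365207788
[161.48232037 341.83146182]
[328.83346662 341.58655689]
[235.67594671 191.63897541]
```

```bash
python3 - <<'E'
from h import *
ct=get_calibration('top');cs=get_calibration('scene')
def tri(a,b):
    o1,d1=ray(ct,*a);o2,d2=ray(cs,*b);s=np.linalg.lstsq(np.c_[d1,-d2],o2-o1,rcond=None)[0]
    p,q=o1+d1*s[0],o2+d2*s[1];return ((p+q)/2).round(3),np.linalg.norm(p-q).round(3)
print('mon corner',tri((353,132),(278,177)),'ind base',onz(cs,347,197,0).round(3),'top fl',tri((394,183),(352,112)),onz(ct,383,207,0).round(3))
to([.5768,.0214,.22])
E
```

```text
mon corner (array([ 0.72 , -0.028,  0.081]), np.float64(0.001)) ind base [ 0.576 -0.193  0.   ] top fl (array([ 0.516, -0.112,  0.307]), np.float64(0.013)) [ 0.524 -0.122  0.   ]
t 6.05 tcp [0.5853 0.1147 0.2219] xyaw -150.06 zax [-0.  0. -1.] F [-0.36  0.36 -0.36] T [ 0.01   0.005 -0.01 ] op 0.623 j [ 0.15  0.21  1.94  0.    0.99 -1.94]
toolmove [ 0.054  -0.0766  0.0019]
```

>>> move_arm(moves=[[0.013, -0.0183, 0, 0, 0, 0, -1], [0.018, -0.0255, 0, 0, 0, 0, -1], [0.015, -0.0213, 0, 0, 0, 0, -1], [0.008, -0.0115, 0, 0, 0, 0, -1], [0, 0, 0, 0, 0, -0.07, -1], [0, 0, 0.02, 0, 0, -0.08, -1], [0, 0, 0.02, 0, 0, -0.066, -1], [0, 0, 0.02, 0, 0, 0, -1], [0, 0, 0, 0, 0, 0, -1], [0, 0, 0, 0, 0, 0, -1]])

```text
t: 7.05
tcp_pos: [0.5772, 0.0213, 0.1623]
tool_rot: [-0.0, -0.418, 0.908, 0.0]
ft_force: [-0.1, 0.6, -1.2]
opening: 0.624
```

```bash
python3 - <<'E'
from h import *
to([.5768,.0214,.089])
a=snap('scene','s2.png');b=snap('top','t2.png')
A=cv2.imread('pics/s2.png')[130:250,230:350];B=cv2.imread('pics/t2.png')[120:220,283:403]
cv2.imwrite('pics/c3.png',np.hstack([cv2.resize(A,(480,480)),cv2.resize(B,(320,480))]))
E
```

```text
t 7.05 tcp [0.5772 0.0213 0.1623] xyaw -130.56 zax [-3.e-04  0.e+00 -1.e+00] F [-0.13  0.61 -1.19] T [0.008 0.018 0.022] op 0.624 j [-0.    0.26  2.01  0.    0.87 -2.44]
toolmove [0.0001 0.0004 0.0733]
```

>>> move_arm(moves=[[0, 0, 0.006, 0, 0, 0, -1], [0, 0, 0.006, 0, 0, 0, -1], [0, 0, 0.006, 0, 0, 0, -1], [0, 0, 0.006, 0, 0, 0, -1], [0, 0, 0, 0, 0, 0, -1], [0, 0, 0, 0, 0, 0, -1]])

```text
t: 7.75
tcp_pos: [0.5769, 0.0211, 0.1377]
tool_rot: [-0.0, -0.419, 0.908, 0.0]
ft_force: [0.0, 0.6, -0.6]
opening: 0.625
```

```bash
python3 - <<'E'
from h import *
to([.5768,.0214,.089])
E
```

```text
t 7.75 tcp [0.5769 0.0211 0.1377] xyaw -130.5 zax [-5.e-04 -0.e+00 -1.e+00] F [ 0.    0.59 -0.6 ] T [0.026 0.108 0.045] op 0.625 j [-0.    0.29  2.02 -0.    0.83 -2.44]
toolmove [-0.0002  0.0003  0.0487]
```

No contact force, so the reel is threaded on the spindle. I'll lower it to just above the pin, then ease it down.

>>> move_arm(moves=[[0, 0, 0.01, 0, 0, 0, -1], [0, 0, 0.01, 0, 0, 0, -1], [0, 0, 0.01, 0, 0, 0, -1], [0, 0, 0.006, 0, 0, 0, -1], [0, 0, 0, 0, 0, 0, -1], [0, 0, 0.002, 0, 0, 0, -1], [0, 0, 0.002, 0, 0, 0, -1], [0, 0, 0, 0, 0, 0, -1], [0, 0, 0, 0, 0, 0, -1]])

```text
t: 8.65
tcp_pos: [0.5771, 0.0211, 0.0981]
tool_rot: [0.0, -0.419, 0.908, -0.0]
ft_force: [-0.3, -1.2, -0.2]
opening: 0.627
```

```bash
python3 - <<'E'
from h import *
to([.5768,.0214,.089])
E
```

```text
t 8.65 tcp [0.5771 0.0211 0.0981] xyaw -130.51 zax [ 3.e-04  0.e+00 -1.e+00] F [-0.26 -1.19 -0.24] T [0.057 0.09  0.005] op 0.627 j [-0.    0.36  2.03  0.    0.76 -2.44]
toolmove [-0.      0.0005  0.0091]
```

>>> move_arm(moves=[[0, 0, 0.002, 0, 0, 0, -1], [0, 0, 0.002, 0, 0, 0, -1], [0, 0, 0.001, 0, 0, 0, -1], [0, 0, 0, 0, 0, 0, -1], [0, 0, 0, 0, 0, 0, -1]])

```text
t: 9.15
tcp_pos: [0.577, 0.0211, 0.0929]
tool_rot: [-0.0, -0.419, 0.908, 0.0]
ft_force: [0.7, -0.4, 0.0]
opening: 0.629
```

```bash
python3 - <<'E'
from h import *
to([.5768,.0214,.089])
E
```

```text
t 9.15 tcp [0.577  0.0211 0.0929] xyaw -130.5 zax [-1.e-04 -0.e+00 -1.e+00] F [ 0.71 -0.43  0.03] T [ 0.103  0.045 -0.003] op 0.629 j [-0.    0.37  2.03 -0.    0.75 -2.44]
toolmove [-0.0001  0.0004  0.0039]
```

>>> move_arm(moves=[[0, 0, 0.002, 0, 0, 0, -1], [0, 0, 0.002, 0, 0, 0, -1], [0, 0, 0, 0, 0, 0, -1], [0, 0, 0, 0, 0, 0, -1]])

```text
t: 9.55
tcp_pos: [0.5772, 0.0211, 0.0891]
tool_rot: [0.0, -0.419, 0.908, -0.0]
ft_force: [-1.7, -1.1, 5.1]
opening: 0.626
```

```bash
python3 - <<'E'
from h import *
to([.5768,.0214,.089])
a=snap('scene','s3.png');A=cv2.imread('pics/s3.png')[150:240,250:350]
b=snap('wrist','w4.png');B=cv2.imread('pics/w4.png')[130:350,210:430]
cv2.imwrite('pics/c4.png',np.hstack([cv2.resize(A,(400,480),interpolation=cv2.INTER_CUBIC),cv2.resize(B,(400,480),interpolation=cv2.INTER_CUBIC)]))
E
```

```text
t 9.55 tcp [0.5772 0.0211 0.0891] xyaw -130.5 zax [ 1.e-04  0.e+00 -1.e+00] F [-1.65 -1.06  5.07] T [ 0.167  0.397 -0.022] op 0.626 j [-0.    0.37  2.03  0.    0.74 -2.44]
toolmove [0.     0.0005 0.0001]
```

View pics/c4.png

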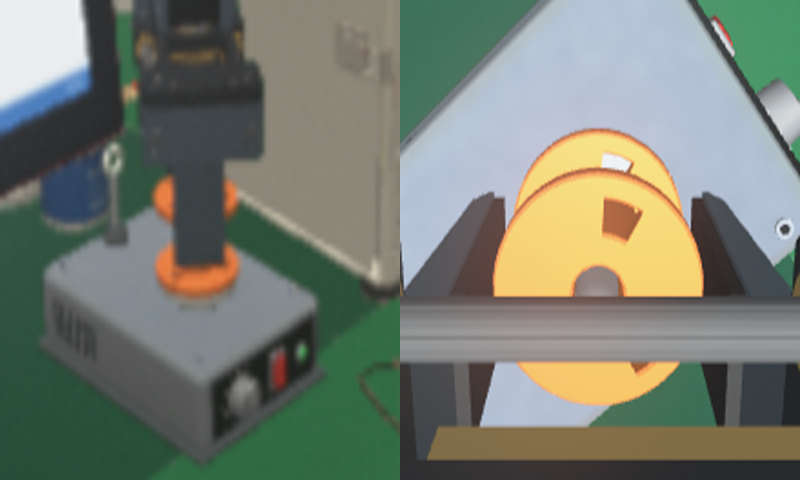

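The force rises to 5 N at exactly the home height (TCP 0.089), and the wrist image shows the reel flat around the spindle. I'll release, lift straight up and check.

>>> move_arm(moves=[[0, 0, 0, 0, 0, 0, 0], [0, 0, 0, 0, 0, 0, 0.6], [0, 0, 0, 0, 0, 0, 1], [0, 0, 0, 0, 0, 0, 1], [0, 0, 0, 0, 0, 0, 1], [0, 0, 0, 0, 0, 0, 1], [0, 0, -0.01, 0, 0, 0, 1], [0, 0, -0.03, 0, 0, 0, 1], [0, 0, -0.04, 0, 0, 0, 1], [0, 0, -0.04, 0, 0, 0, 1], [0, 0, -0.03, 0, 0, 0, 1], [0, 0, -0.01, 0, 0, 0, 1], [0, 0, 0, 0, 0, 0, 1], [0, 0, 0, 0, 0, 0, 1]])

```text
t: 11.05
tcp_pos: [0.5764, 0.0211, 0.2479]
tool_rot: [-0.001, -0.419, 0.908, 0.0]
ft_force: [0.6, -0.9, 0.4]
opening: 1.0
```

```bash
python3 - <<'E'
from h import *
to([.5,.2317,.02])
c=get_calibration('wrist');a=snap('wrist','w5.png');o=cv2.imread('pics/w5.png')
h=cv2.cvtColor(o,cv2.COLOR_BGR2HSV);m=cv2.inRange(h,(5,90,100),(28,255,255))
n,l,st,ce=cv2.connectedComponentsWithStats(m);print([s for s in st[1:].tolist() if s[4]>100])
for z in(.113,.120):
  t=np.radians(np.arange(0,360,5));q=np.array([proj(c,[.5768+.029*np.cos(i),.0214+.029*np.sin(i),z]) for i in t]);print(z,q.min(0),q.max(0),proj(c,[.5768,.0214,z]),proj(c,[.5768,.0214,.127]))
p=proj(c,[.5768,.0214,.113]).astype(int);x,y=p-[60,55];print(x,y)
A=cv2.resize(o[y:y+120,x:x+120],(600,600),interpolation=cv2.INTER_CUBIC)
cv2.imwrite('pics/c5.png',A)
E
```

```text
t 11.05 tcp [0.5764 0.0211 0.2479] xyaw -130.5 zax [-0.0012  0.     -1.    ] F [ 0.6  -0.94  0.41] T [ 0.061  0.005 -0.003] op 1.0 j [-0.    0.15  1.97  0.    1.03 -2.44]
toolmove [-0.1107  0.1947  0.228 ]
[[289, 157, 59, 64, 2746], [449, 242, 29, 24, 323], [119, 253, 33, 58, 890], [486, 253, 33, 58, 877], [302, 320, 306, 21, 4874]]
0.113 [288.21451274 162.70061729] [347.73601112 220.67455044] [317.9725591  192.37371409] [317.97018178 195.83435918]
0.12 [287.55983724 163.76702553] [348.38860156 222.93378782] [317.97139655 194.06603369] [317.97018178 195.83435918]
257 137
```

View pics/c5.png

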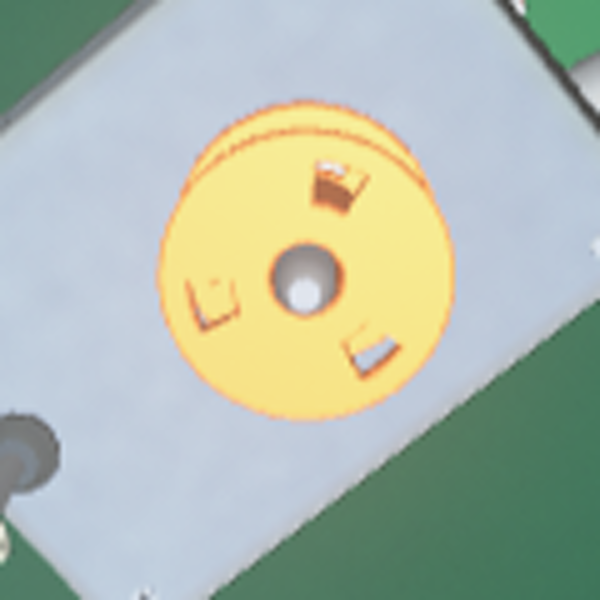

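The blob spans x 289–347 with its bottom at row 221. That fits the home height of 0.113 (288.2–347.7 and 220.7) and not 0.120. The tip is centred in the bore. Next, the cap.

>>> move_arm(moves=[[-0.011, 0.019, 0, 0, 0, 0, 1], [-0.019, 0.033, 0, 0, 0, 0, 1], [-0.022, 0.039, 0, 0, 0, 0, 1], [-0.022, 0.039, 0, 0, 0, 0, 1], [-0.019, 0.033, 0.02, 0, 0, 0, 1], [-0.011, 0.019, 0.03, 0, 0, 0, 1], [-0.0075, 0.0115, 0.03, 0, 0, 0, 1], [0, 0, 0.02, 0, 0, 0, 1], [0, 0, 0, 0, 0, 0, 1], [0, 0, 0, 0, 0, 0, 1]])

```text
t: 12.1
tcp_pos: [0.5019, 0.2313, 0.1483]
tool_rot: [-0.001, -0.419, 0.908, 0.0]
ft_force: [-0.1, 0.1, 0.3]
opening: 0.998
```

```bash
python3 - <<'E'
from h import *
to(None)
c=get_calibration('wrist');a=snap('wrist','w6.png');o=cv2.imread('pics/w6.png')
p=proj(c,[.502,.232,.04]).astype(int);print(p)
x,y=p-[60,60]
cv2.imwrite('pics/c6.png',cv2.resize(o[y:y+120,x:x+120],(600,600),interpolation=cv2.INTER_CUBIC));print(x,y)
E
```

```text
t 12.1 tcp [0.5019 0.2313 0.1483] xyaw -130.51 zax [-1.8e-03 -8.0e-04 -1.0e+00] F [-0.08  0.11  0.32] T [0.039 0.076 0.003] op 0.998 j [ 0.39  0.24  2.06 -0.    0.84 -2.04]
[318 199]
258 139
```

View pics/c6.png

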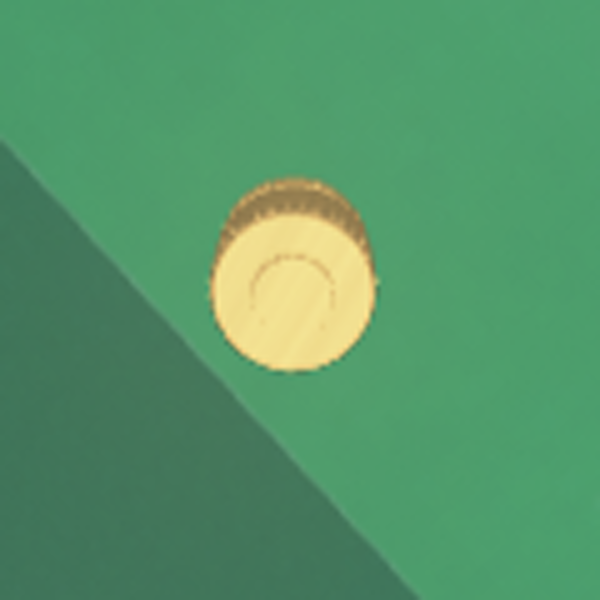

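The cap top is centred at crop (293,292), which is image pixel (316.6,197.4).

```bash
python3 - <<'E'
from h import *
c=get_calibration('wrist');X=onz(c,258+293/5,139+292/5,.04);print(X);to([X[0],X[1],.010])
E
```

```text
[0.50303601 0.2297673  0.04      ]
t 12.15 tcp [0.5025 0.2314 0.1492] xyaw -130.52 zax [-2.e-04 -1.e-04 -1.e+00] F [ 0.36  0.1  -0.13] T [ 0.1    0.043 -0.009] op 0.999 j [ 0.39  0.24  2.06 -0.    0.84 -2.04]
toolmove [ 0.0009 -0.0014  0.1392]
```

>>> move_arm(moves=[[0.001, -0.0015, 0.02, 0, 0, 0, 1], [0, 0, 0.03, 0, 0, 0, 1], [0, 0, 0.03, 0, 0, 0, 1], [0, 0, 0.025, 0, 0, 0, 1], [0, 0, 0.02, 0, 0, 0, 1], [0, 0, 0.009, 0, 0, 0, 1], [0, 0, 0.005, 0, 0, 0, 1], [0, 0, 0, 0, 0, 0, 1], [0, 0, 0, 0, 0, 0, -1], [0, 0, 0, 0, 0, 0, -1], [0, 0, 0, 0, 0, 0, -1], [0, 0, 0, 0, 0, 0, -1], [0, 0, 0, 0, 0, 0, -1], [0, 0, 0, 0, 0, 0, -1], [0, 0, 0, 0, 0, 0, -1], [0, 0, 0, 0, 0, 0, -1], [0, 0, 0, 0, 0, 0, -1], [0, 0, 0, 0, 0, 0, -1]], newtons=20)

```text
t: 13.95
tcp_pos: [0.5028, 0.2298, 0.0099]
tool_rot: [-0.0, -0.419, 0.908, -0.0]
ft_force: [-0.4, 1.0, -0.3]
opening: 0.324
```

```bash
python3 - <<'E'
from h import *
to(None)
E
```

```text
t 13.95 tcp [0.5028 0.2298 0.0099] xyaw -130.51 zax [-0. -0. -1.] F [-0.37  0.98 -0.35] T [ 0.034  0.104 -0.007] op 0.324 j [ 0.39  0.48  2.08 -0.    0.58 -2.05]
```

>>> move_arm(moves=[[0, 0, -0.01, 0, 0, 0, -1], [0, 0, -0.03, 0, 0, 0, -1], [0, 0, -0.04, 0, 0, 0, -1], [0, 0, -0.04, 0, 0, 0, -1], [0, 0, -0.03, 0, 0, 0, -1], [0, 0, -0.01, 0, 0, 0, -1], [0.01, -0.0174, 0, 0, 0, 0, -1], [0.018, -0.031, 0, 0, 0, 0, -1], [0.022, -0.038, 0, 0, 0, 0, -1], [0.022, -0.038, 0, 0, 0, 0, -1], [0.018, -0.031, 0, 0, 0, 0, -1], [0.012, -0.021, 0, 0, 0, 0, -1], [0.0085, -0.015, 0, 0, 0, 0, -1], [0, 0, 0, 0, 0, 0, -1], [0, 0, 0, 0, 0, 0, -1], [0, 0, 0, 0, 0, 0, -1]])

```text
t: 15.55
tcp_pos: [0.5761, 0.0224, 0.1697]
tool_rot: [-0.0, -0.419, 0.908, 0.0]
ft_force: [-0.6, -0.1, -1.0]
opening: 0.326
```

```bash
python3 - <<'E'
from h import *
to([.5768,.0214,.123])
E
```

```text
t 15.55 tcp [0.5761 0.0224 0.1697] xyaw -130.46 zax [-6.e-04  1.e-04 -1.e+00] F [-0.6  -0.07 -0.99] T [0.059 0.012 0.012] op 0.326 j [-0.    0.25  2.01  0.    0.89 -2.44]
toolmove [ 0.0003 -0.0012  0.0467]
```

>>> move_arm(moves=[[0.0003, -0.0011, 0.01, 0, 0, 0, -1], [0, 0, 0.01, 0, 0, 0, -1], [0, 0, 0.005, 0, 0, 0, -1], [0, 0, 0.005, 0, 0, 0, -1], [0, 0, 0.003, 0, 0, 0, -1], [0, 0, 0.002, 0, 0, 0, -1], [0, 0, 0.002, 0, 0, 0, -1], [0, 0, 0, 0, 0, 0, -1], [0, 0, 0, 0, 0, 0, -1]])

```text
t: 16.45
tcp_pos: [0.5773, 0.0205, 0.1331]
tool_rot: [0.0, -0.419, 0.908, -0.0]
ft_force: [-0.3, -0.7, -0.6]
opening: 0.321
```

```bash
python3 - <<'E'
from h import *
to([.5768,.0214,.123])
E
```

```text
t 16.45 tcp [0.5773 0.0205 0.1331] xyaw -130.51 zax [ 2.e-04 -0.e+00 -1.e+00] F [-0.27 -0.65 -0.64] T [ 0.088  0.074 -0.034] op 0.321 j [-0.    0.3   2.02 -0.    0.82 -2.44]
toolmove [-0.0003  0.001   0.0101]
```

>>> move_arm(moves=[[0, 0.0005, 0.002, 0, 0, 0, -1], [0, 0, 0.002, 0, 0, 0, -1], [0, 0, 0.002, 0, 0, 0, -1], [0, 0, 0.002, 0, 0, 0, -1], [0, 0, 0, 0, 0, 0, -1], [0, 0, 0, 0, 0, 0, -1]])

```text
t: 17.05
tcp_pos: [0.5768, 0.0209, 0.1249]
tool_rot: [-0.0, -0.419, 0.908, 0.0]
ft_force: [0.0, -0.0, -2.1]
opening: 0.318
```

```bash
python3 - <<'E'
from h import *
to([.5768,.0214,.123])
E
```

```text
t 17.05 tcp [0.5768 0.0209 0.1249] xyaw -130.5 zax [-1.e-04 -0.e+00 -1.e+00] F [ 0.04 -0.03 -2.12] T [ 0.103  0.027 -0.009] op 0.318 j [-0.    0.31  2.02 -0.    0.81 -2.44]
toolmove [-0.0004  0.0004  0.0019]
```

>>> move_arm(moves=[[0, 0, 0.001, 0, 0, 0, -1], [0, 0, 0.001, 0, 0, 0, -1], [0, 0, 0, 0, 0, 0, -1], [0, 0, 0, 0, 0, 0, -1]])

```text
t: 17.45
tcp_pos: [0.5768, 0.0209, 0.1229]
tool_rot: [-0.0, -0.419, 0.908, 0.0]
ft_force: [0.8, 0.8, -1.2]
opening: 0.325
```

>>> move_arm(moves=[[0, 0, 0.0005, 0, 0, 0, -1], [0, 0, 0.0005, 0, 0, 0, -1], [0, 0, 0, 0, 0, 0, -1], [0, 0, 0, 0, 0, 0, -1]])

```text
t: 17.85
tcp_pos: [0.5771, 0.0209, 0.1228]
tool_rot: [0.0, -0.419, 0.908, -0.0]
ft_force: [-4.4, 1.2, 12.2]
opening: 0.32
```

Contact comes at TCP 0.1225, so the reel top is at 0.113. That confirms the reel is home and the cap is resting on it. Releasing.

>>> move_arm(moves=[[0, 0, -0.0005, 0, 0, 0, -1], [0, 0, 0, 0, 0, 0, -0.2], [0, 0, 0, 0, 0, 0, 0.2], [0, 0, 0, 0, 0, 0, 0.6], [0, 0, 0, 0, 0, 0, 1], [0, 0, 0, 0, 0, 0, 1], [0, 0, 0, 0, 0, 0, 1], [0, 0, 0, 0, 0, 0, 1], [0, 0, 0, 0, 0, 0, 1], [0, 0, -0.01, 0, 0, 0, 1], [0, 0, -0.03, 0, 0, 0, 1], [0, 0, -0.04, 0, 0, 0, 1], [0, 0, -0.04, 0, 0, 0, 1], [0, 0, -0.03, 0, 0, 0, 1], [-0.03, 0.03, 0, 0, 0, 0, 1], [-0.03, 0.04, 0, 0, 0, 0, 1], [-0.02, 0.04, 0, 0, 0, 0, 1], [0, 0, 0, 0, 0, 0, 1], [0, 0, 0, 0, 0, 0, 1]])

```text
t: 19.75
tcp_pos: [0.5449, 0.1538, 0.2731]
tool_rot: [0.0, -0.42, 0.908, -0.0]
ft_force: [-0.1, 0.5, 0.7]
opening: 0.999
```

```bash
python3 - <<'E'
from h import *
to(None)
cw=get_calibration('wrist');snap('wrist','w7.png');snap('scene','s7.png');snap('top','t7.png')
cs=get_calibration('scene')
for z in(.067,.113,.153):print(z,proj(cs,[.5768,.0214,z]),proj(cw,[.5768,.0214,z]))
A=cv2.imread('pics/s7.png')[130:240,250:350];B=cv2.imread('pics/t7.png')[130:290,160:420]
C=cv2.imread('pics/w7.png')
cv2.imwrite('pics/c7.png',np.hstack([cv2.resize(A,(400,440),interpolation=cv2.INTER_CUBIC),np.vstack([cv2.resize(B,(400,220)),cv2.resize(C,(400,220))])]))
E
```

```text
t 19.75 tcp [0.5449 0.1538 0.2731] xyaw -130.39 zax [ 7.e-04  0.e+00 -1.e+00] F [-0.06  0.49  0.66] T [0.091 0.062 0.031] op 0.999 j [ 0.23  0.1   1.97 -0.    1.07 -2.2 ]
0.067 [299.62447807 201.42987811] [220.2627484  107.62294073]
0.113 [299.28892409 186.6767843 ] [206.54668878 106.6080204 ]
0.153 [298.98623496 173.3686389 ] [191.07634511 105.46329177]
```

View pics/c7.png

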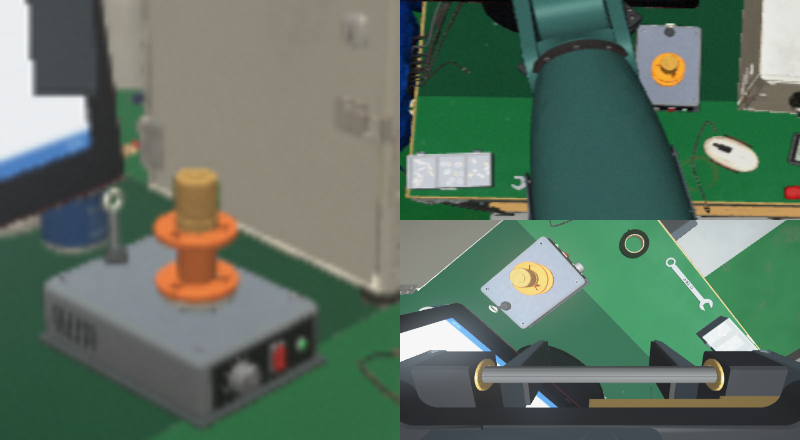

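The cap top in the scene view is at (299,173), against a predicted (299.0,173.4) for fully home. The tape, spanner and mouse are undisturbed and the gripper is clear.

```bash
python3 -c "
from station import *
print(hand_in())"
```

```text
the job is handed in; nothing more can be done
None
```

The reel is on the spindle, sitting flat on the drive plate with the pin in a slot. The brass cap rests on top of it. I then released the cap, moved the arm clear and handed the job in at about 20 s of the 72 s allowed.

I found the pin's angle in the camera views and turned the reel to match before lowering it. It dropped in on the first try, so no searching was needed.

**Last checks:**
- **Reel home:** it met the plate at the expected height with about 5 N. Afterwards its outline in the wrist view fitted the home height, not 7 mm higher.
- **Cap seated:** it touched the reel at the height that puts the reel's top 113 mm above the table, as expected, with about 12 N. The last scene picture shows the cap's top within a pixel of where it should be.
- **Bystanders:** the tape, spanner and mouse look undisturbed in the last pictures. I judged this by eye and did not measure it.

The two camera views put the pin about 7 degrees apart (about -24 and -31 degrees), because the spindle partly hid it. I used -28. No check failed.

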